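Find the brush case whose catch grips the feeler

TASK

The spring catches inside the lid gaps of the four brush cases need checking: two are slack, one grips just right and one is far too tight. Take the feeler from its stand, slide its blade gently into the gaps to find by the drag which case grips it just right, never forcing it where it binds, and leave it standing there, blade pushed in right up to the handle and let go. Leave the other things on the stall where they are.

Things in the scene. Friction and masses are not known exactly. Their poses are not given: they have to be found in the camera images.
- cases: Four alike upright brush cases (dark red lacquer, yellow panels) in a row in one fixed wooden cradle, 90 x 250 mm, 100 mm high. Origin: centre of the underside; z up, y along the row, x across it (small brass knobs on the -x side). Each flat top, at z = 100 mm, has one lid gap: an upright slot 11 mm wide (x), 34 mm long (y), over 80 mm deep, between two thin brass lips.
- feeler: The feeler: a steel blade 5 mm thick (its x) and 24 mm wide (its y), 45 mm long, below a green handle 16 mm (x) by 30 mm (y) by 50 mm tall. Origin: centre of the blade's lower end; z up along it to the handle; total height 95 mm, 60 g or so (varies), symmetrical under a half turn about z. The handle's underside is a shoulder that stops on a case's top when the blade is fully in. It starts upright in its stand, blade down.
- feeler_shoulder (a point): On the feeler's axis at the underside of the handle, 45 mm above the blade's lower end, axes as the feeler's; the handle reaches 50 mm up from here. Which gap has which catch is random. Felt, down and sideways together: slack (two) under 1 N; right (one) 4 to 12 N on the ramp, then a steady 4 to 9 N as it presses the blade to +x; tight (one) passes 18 N before the ramp ends, over 40 N if forced.
- stand: Fixed wooden stand of the feeler, base 70 x 70 mm, block 59 x 50 mm, 60 mm high, with a slot 9 mm (x) by 30 mm (y) for the blade. Origin: centre of the underside, z up. The feeler stands in it with its shoulder on the block's top, axes nearly parallel to the stand's.
- catch_face (a point): A point of the cases' frame 30 mm below the top, midway along the row. In each gap, at this depth, a hidden brass spring catch, stepping in from the -x side, leaves only 3 mm to the plain +x wall; above it a 20-degree ramp starts 8 mm below the top, below it an upright face runs to 46 mm. The 5 mm blade pushes it back, up to 8.5 mm.
- gap_1 (a point): Centre of the mouth of lid gap 1, on the cases' top, axes as the cases'; the gaps are 58 mm apart along y, gap 1 at the -y end; all look the same inside.
- gap_2 (a point): Centre of the mouth of lid gap 2, on the cases' top, axes as the cases'; the gaps are 58 mm apart along y, gap 1 at the -y end; all look the same inside.
- gap_3 (a point): Centre of the mouth of lid gap 3, on the cases' top, axes as the cases'; the gaps are 58 mm apart along y, gap 1 at the -y end; all look the same inside.
- gap_4 (a point): Centre of the mouth of lid gap 4, on the cases' top, axes as the cases'; the gaps are 58 mm apart along y, gap 1 at the -y end; all look the same inside.
- inkstone: Bystander, to be left alone: round black ink stone, 100 across, 22 high (mm). Origin: centre of the underside.
- paste_pot: Bystander, to be left alone: lidded white and blue seal-paste pot, 62 across, 30 high (mm). Origin: centre of the underside.
- seal_red: Bystander, to be left alone: red square seal stone, 25 x 25 x 68 high (mm). Origin: centre of the underside.
- seal_green: Bystander, to be left alone: green square seal stone, 30 x 30 x 45 high (mm). Origin: centre of the underside.
- brush_rest: Bystander, to be left alone: blue ceramic brush rest, 30 x 110 x 36 high (mm). Origin: centre of the underside.
- brush_pot: Bystander, to be left alone: blue ceramic brush pot with three brushes, 76 across, 250 high over all (mm). Origin: centre of the underside.
- paperweight: Bystander, to be left alone: dark wooden bar paperweight with a brass knob, 30 x 160 x 28 high (mm). Origin: centre of the underside.
- duck: Bystander, to be left alone: yellow toy duck, 55 across, 62 high (mm). Origin: centre of the underside.
Things that resemble listed ones, but are neither listed nor needed, are in the scene too. What is shaped like the feeler but orange or yellow is not meant. There is more than one size of the stand; the one meant has the size given above.

How it is judged:
By the outcome, as a careful person would: the job done as asked, in the order asked, and still so for the second after the job is handed in, with the robot touching nothing.
It also fails if it takes over 67 s, if anything falls off the work surface, if the arm or the gripper's body presses on something with over 40 N, if the wrist force passes 120 N, or if a joint passes its speed limit or range.

ROBOT

A 7-joint arm with a two-finger parallel gripper is mounted at the origin on the work surface. World frame = base frame: x ahead of the robot, y to its left, z up, the work surface at z = 0. Lengths are in m, angles in rad, forces in N, time in s.
With the tool pointing down it reaches from about 0.4 to 0.85 m from the base axis. Payload 10.4 kg.
Tool frame: the origin (TCP) lies midway between the tips of the shut fingers; the grasp point (between the pads) lies 19 mm behind it; x points along the fingers, z is the direction in which the jaws open and shut, and the axes are right-handed (so a half turn about x gives the same grasp; the last joint's range is limited). The gripper opens to 87 mm and grips with 3 to 60 N. Pads are 19 mm wide; open, the fingers measure 117 mm over their backs; the gripper's body (75 mm by 190 mm) begins 51 mm behind the grasp point.
Start: joints at [-1.274, 0.332, -0.065, 1.46, 0.022, 1.35, -0.088], TCP at [0.196, 0.593, 0.223] pointing down, gripper open.
Joint ranges: [-2.6, 2.6], [-0.5, 2.12], [-1.47, 1.34], [0.16, 2.42], [-1.27, 4.41], [0.06, 2.06], [-2.6, 2.6]. Speed limits (rad/s): [2.22, 2.22, 2.79, 2.79, 3.14, 3.14, 3.14].

INTERFACE

Orientations are given as a unit quaternion [x, y, z, w].
In Python, from bench import read_state, camera, camera_params, close_job gives the robot as it stands.
- The arm moves only by the tool arm_command, never from a script. Its argument "targets" is a list of rows, each a list of 7 numbers: the closure in counts, from 0 (fully open) to 255 (shut), then the shift along the tool's x, y, z in mm, then the turn, a rotation vector about the tool's x, y, z in rad. A call has 1 to 10 rows; each row is the pose to reach, as a shift and turn from the pose commanded when the call began, along the tool's axes at that moment; what a row does not reach only later rows make up. A row lasts 1/10 s, in which the tool goes at most 50 mm and 8.59 degrees, less where a joint would pass 70% of its speed; a pose out of reach is approached as far as the arm can. A call with a gripper value outside its range is refused whole. The fingers move at their own pace and stop on an object; "newtons" is the grip in N (left out, the last holds). Time passes only in rows, so rows that repeat a pose let the fingers close. It gives the time, the measured TCP pose, the force and the opening at its end, in the units of the state.
- read_state(): the state, without advancing time (a new reading comes with each control period).
- camera(name): name is "side" or "top"; returns the picture (420x560x3 uint8, red, green, blue); there is no depth.
- camera_params(name): a dict with "intrinsics" (3x3 intrinsics, pixels), "xyz" and "orientation" of the camera in the world. Camera axes: x right, y down, z forward; pixel columns grow to the right and rows downward; lengths in m; the calibration is good to about 2 mm. A picture is of the moment at which its call begins. camera_params takes no time and is no camera call.
- close_job(): hands the job in, once; it reports no verdict.
The state is a dict: "time": time; "joint_positions": joint angles; "joint_vel": joint speeds; "joint_torque": joint torques, N m; "ee_pos": TCP position; "eef_rot": TCP orientation; "ft_force": force on the tool from outside, world axes, zero at the start; "torque": the same for the moment, N m; "width": finger opening in m.
Only numpy, scipy, OpenCV 4.12 (cv2) and the standard library are available. Lean on these libraries where they do the work, as an engineer would, in place of code of your own. Each camera call takes 0.05 s, during which the arm holds its last target.

## Working session

There is one attempt and no reset: what is moved stays moved. The work goes in short steps, Python scripts to look and compute and a tool call to move; the robot and the scene stay as the last step left them, time stands still between calls to the robot, and variables do not carry over. Pictures are saved under pics/ and viewed, and the job is handed in when it is done.

Besides the shell and the picture viewer there is one more tool, called after "Emit:" as name(argument=value, ...) on one line, values as JSON. arm_command: Moves the arm, as the interface text tells. Its arguments: {"type":"object","properties":{"targets":{"type":"array"},"newtons":{"type":"number"}},"required":["targets"]}

```bash
mkdir -p pics
python3 - <<'E'
from bench import *
import cv2
for n in ["side","top"]:
    im=camera(n); cv2.imwrite(f"pics/{n}0.png",im[:,:,::-1]); print(n,camera_params(n))
print(read_state())
E
```

```text
side {'intrinsics': array([[429.98142254,   0.        , 281.47135964],
       [  0.        , 429.98142254, 212.82409774],
       [  0.        ,   0.        ,   1.        ]]), 'xyz': array([0.42705085, 0.93450129, 0.61645605]), 'orientation': array([-0.03017073,  0.86417924, -0.50200733,  0.01651103])}
top {'intrinsics': array([[503.32738412,   0.        , 266.85805998],
       [  0.        , 503.32738412, 210.08992243],
       [  0.        ,   0.        ,   1.        ]]), 'xyz': array([0.26481864, 0.02149249, 1.4939793 ]), 'orientation': array([-0.69389928,  0.71440197, -0.06650408,  0.06091652])}
{'time': 0.1, 'joint_positions': array([-1.27360112,  0.3328051 , -0.06472275,  1.46081264,  0.02162981,
        1.34990021, -0.08848548]), 'joint_vel': array([-1.58337753e-03, -8.27071747e-04, -8.97593506e-04, -2.72179722e-03,
        8.21075370e-04, -1.41314699e-03,  8.98794098e-05]), 'joint_torque': array([ 1.25880753e-03, -6.24544787e+01,  2.43076519e-02, -3.90712345e+01,
       -6.15441520e-02,  3.66928848e-02,  3.40782515e-05]), 'ee_pos': array([0.19637885, 0.5930027 , 0.22185714]), 'eef_rot': array([-0.41430612,  0.57355349,  0.41375508,  0.57288181]), 'ft_force': array([0.11479039, 0.09519781, 0.12670907]), 'torque': array([-0.00043064,  0.01325931, -0.00372335]), 'width': 0.08718160506075576}
```

View pics/side0.png

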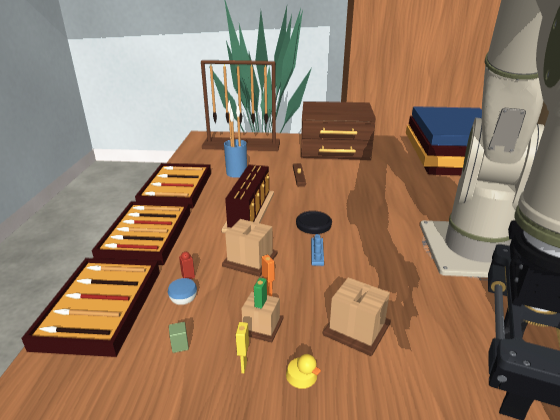

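View pics/top0.png

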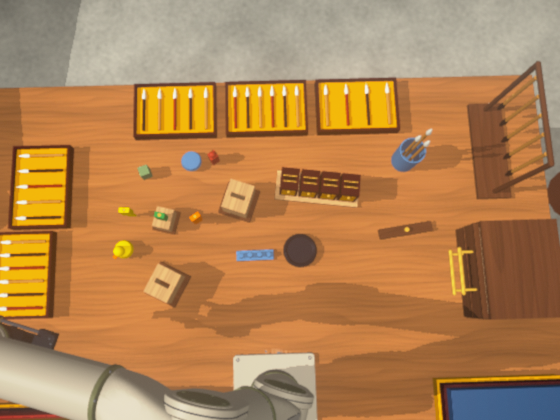

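Run:
```python
import cv2,numpy as np
s=cv2.imread("pics/side0.png");t=cv2.imread("pics/top0.png")
a=cv2.resize(s[255:375,215:315],None,fx=4,fy=4,interpolation=cv2.INTER_CUBIC)
b=cv2.resize(t[190:245,110:210],None,fx=4,fy=4,interpolation=cv2.INTER_CUBIC)
c=np.zeros((480,800,3),np.uint8);c[:,:400]=a;c[:220,400:]=b
d=cv2.resize(t[160:212,270:365],None,fx=4,fy=4,interpolation=cv2.INTER_CUBIC);c[240:240+d.shape[0],400:400+d.shape[1]]=d
cv2.imwrite("pics/crop0.png",c)
e=cv2.resize(s[155:245,215:315],None,fx=6,fy=6,interpolation=cv2.INTER_CUBIC);cv2.imwrite("pics/crop0s.png",e)
```

```text
(no output)
```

View pics/crop0.png

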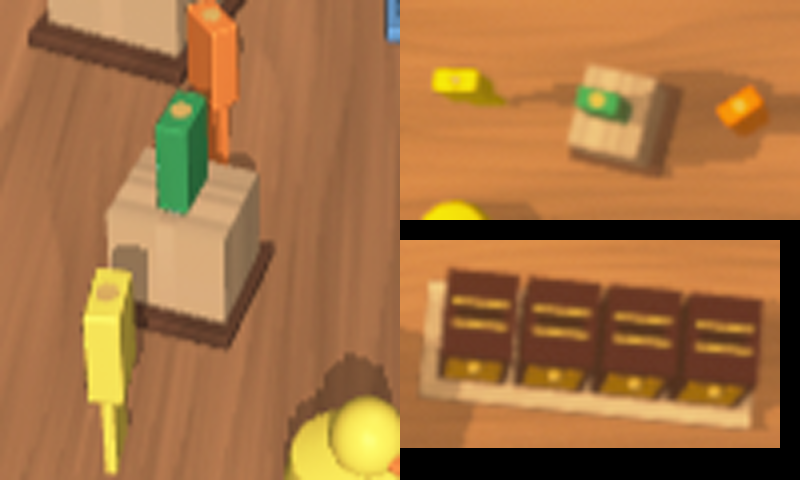

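View pics/crop0s.png

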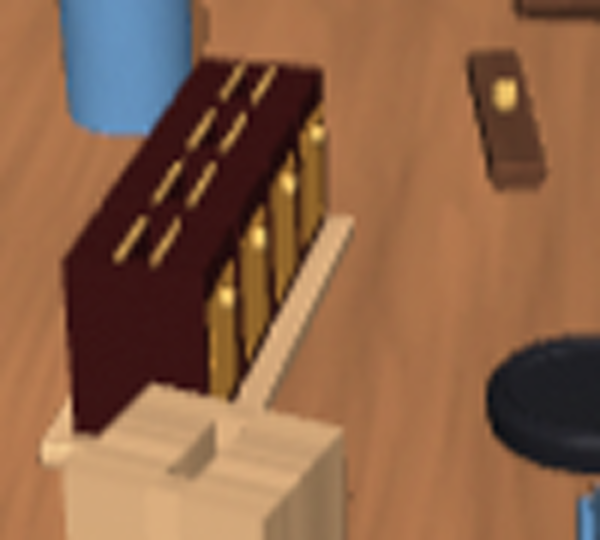

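```bash
cat > h.py <<'E'
import numpy as np,cv2
from scipy.spatial.transform import Rotation as R
from bench import *
def ray(n,uv):
    p=camera_params(n);d=np.linalg.inv(p["intrinsics"])@np.array([uv[0],uv[1],1.]);d=R.from_quat(p["orientation"]).as_matrix()@d
    return p["xyz"],d
def onz(n,uv,z):
    o,d=ray(n,uv);return o+d*(z-o[2])/d[2]
def proj(n,P):
    p=camera_params(n);q=R.from_quat(p["orientation"]).as_matrix().T@(np.asarray(P)-p["xyz"]);q=p["intrinsics"]@q;return q[:2]/q[2]
def tri(a,b):
    o1,d1=ray("side",a);o2,d2=ray("top",b)
    s=np.linalg.lstsq(np.stack([d1,-d2],1),o2-o1,rcond=None)[0]
    p,q=o1+s[0]*d1,o2+s[1]*d2
    return (p+q)/2,np.linalg.norm(p-q)
E
python3 - <<'E'
from h import *
s=cv2.imread("pics/side0.png");t=cv2.imread("pics/top0.png")
def hsv(i):return cv2.cvtColor(i,cv2.COLOR_BGR2HSV)
# green handle
for n,im,(x0,y0,x1,y1) in [("top",t,(145,205,180,230)),("side",s,(245,270,280,312))]:
    h=hsv(im);m=cv2.inRange(h,(50,120,60),(85,255,255));mm=np.zeros_like(m);mm[y0:y1,x0:x1]=m[y0:y1,x0:x1]
    c=max(cv2.findContours(mm,cv2.RETR_EXTERNAL,cv2.CHAIN_APPROX_NONE)[0],key=cv2.contourArea)
    print(n,cv2.minAreaRect(c),cv2.boundingRect(c))
    hh=h[y0:y1,x0:x1].astype(int)
    x,y=(cv2.boundingRect(c)[:2]);
    # dot: orange hue inside hull
    hull=np.zeros_like(m);cv2.fillPoly(hull,[cv2.convexHull(c)],255)
    d=(hull>0)&(h[...,0]<45);ys,xs=np.nonzero(d);print(" dot",len(xs),xs.mean() if len(xs) else None,ys.mean() if len(xs) else None)
    print("".join("\n"+" ".join("%3d"%v for v in h[yy,x:x+22,0]) for yy in range(y,y+16)))
E
```

```text
top ((162.49998474121094, 215.99998474121094), (3.0508511066436768, 4.992301940917969), 33.6900634765625) (160, 214, 5, 5)
 dot 1 161.0 215.0

 25  42  57  58  51  31  19  17  16  16  16  16  15  14  15  15  14  13  12  13  14  13
 26  43  58  60  53  40  29  20  16  15  16  15  15  15  15  15  13  13  13  12  13  13
 36  53  59  59  51  40  36  26  17  15  15  15  15  15  15  14  13  13  12  13  13  13
 53  58  60  57  49  39  38  30  18  16  15  15  15  15  15  15  13  13  12  13  13  13
 48  52  56  52  45  39  37  27  17  15  15  15  15  15  14  13  12  12  13  13  14  13
 28  35  40  41  40  40  35  21  16  16  15  15  15  15  15  13  12  12  13  13  13  13
 18  20  20  22  24  28  27  19  16  15  15  15  15  15  14  13  12  12  13  13  13  13
 18  17  17  17  18  19  19  17  16  16  15  15  15  15  14  13  12  12  13  13  13  13
 18  17  17  17  17  16  17  17  17  16  15  15  15  15  14  13  13  12  13  14  14  13
 18  17  17  18  17  16  17  17  17  17  15  15  15  14  13  13  13  13  13  14  14  14
 18  17  17  17  17  16  17  17  17  16  15  14  15  14  13  13  13  13  13  
[... 1265 characters left out ...]
  68  68  68  68  68  68  68  68  68  68  68  47  12  11  11  12  12  12  13  12  13
 68  68  68  68  68  68  67  68  68  68  68  68  47  12  12  11  11  12  12  13  13  13
 68  68  68  68  68  68  68  68  67  68  68  68  47  12  12  11  11  12  12  13  13  13
 68  67  68  68  68  68  68  68  68  68  67  68  58  12  12  11  11  12  12  13  13  12
 67  67  67  68  68  68  68  68  68  68  68  68  64  12  12  11  11  12  12  12  13  12
 68  68  67  68  68  68  68  68  68  68  68  68  64  12  11  12  11  12  12  13  13  12
 68  67  67  68  68  68  68  68  68  69  68  68  65  12  12  11  11  12  12  12  12  12
 68  68  67  68  68  68  68  68  68  68  68  68  65  12  12  12  11  12  12  13  12  13
```

Run:
```python
from h import *
s=cv2.imread("pics/side0.png");t=cv2.imread("pics/top0.png")
# brass lips, print masks
for n,im,(x0,y0,x1,y1) in [("top",t,(278,165,362,205)),("side",s,(228,160,272,202))]:
    h=cv2.cvtColor(im,cv2.COLOR_BGR2HSV)
    g=im[y0:y1,x0:x1,1].astype(int)
    m=np.zeros(h.shape[:2],np.uint8);m[y0:y1,x0:x1]=(g>75)*255
    k,l,st,ce=cv2.connectedComponentsWithStats(m)
    for i in range(1,k):
        if st[i,4]>2:
            w=im[...,1]*(l==i);ys,xs=np.nonzero(l==i);ww=im[ys,xs,1].astype(float)-60
            u,v=(xs*ww).sum()/ww.sum(),(ys*ww).sum()/ww.sum()
            print(n,st[i],round(u,2),round(v,2),onz(n,(u,v),0.1).round(4))
```

```text
top [ 278  165   84   40 1675] 317.25 187.58 [ 0.5798 -0.1383  0.1   ]
top [283 174  15   4  42] 289.83 175.19 [ 0.6182 -0.0618  0.1   ]
top [303 176  15   4  41] 310.08 177.21 [ 0.6107 -0.1193  0.1   ]
top [323 178  16   4  43] 330.39 179.24 [ 0.6031 -0.1769  0.1   ]
top [303 181  15   4  43] 309.5 182.67 [ 0.5947 -0.117   0.1   ]
top [344 180  15   4  41] 350.89 181.29 [ 0.5954 -0.235   0.1   ]
top [323 183  15   4  45] 329.83 184.7 [ 0.5872 -0.1745  0.1   ]
top [343 185  16   4  42] 350.17 186.77 [ 0.5795 -0.232   0.1   ]
side [228 160  44  42 800] 248.22 174.35 [ 0.5991 -0.1848  0.1   ]
side [246 173   5   7  12] 248.14 176.0 [ 0.5978 -0.1736  0.1   ]
side [252 174   4   6   9] 253.56 176.46 [ 0.5819 -0.1716  0.1   ]
side [241 182   4   7  10] 242.59 184.58 [ 0.6053 -0.1171  0.1   ]
side [246 182   5   7  11] 248.23 185.11 [ 0.5895 -0.1149  0.1   ]
side [234 191   5   8  14] 236.19 194.43 [ 0.6134 -0.0575  0.1   ]
side [240 191   5   8  14] 242.16 194.95 [ 0.5974 -0.0557  0.1   ]
side [255 190   5  12  35] 257.26 195.43 [ 0.5577 -0.0557  0.1   ]
side [252 199   2   3   5] 252.67 200.18 [ 0.5663 -0.0287  0.1   ]
```

Run:
```python
from h import *
s=cv2.imread("pics/side0.png");t=cv2.imread("pics/top0.png")
print("lips tri:")
for a,b in [((236.19,194.43),(289.83,175.19)),((242.59,184.58),(310.08,177.21)),((248.23,185.11),(309.5,182.67)),((248.14,176.),(330.39,179.24)),((253.56,176.46),(329.83,184.7))]:
    print(tri(a,b))
x0,y0,x1,y1=145,207,178,228
im=t[y0:y1,x0:x1].astype(int)
g=im[...,1]-im[...,2]
print("G-R\n"+"\n".join(str(y0+i)+" "+" ".join("%4d"%v for v in r) for i,r in enumerate(g)))
m=np.zeros(t.shape[:2],np.uint8);m[y0:y1,x0:x1]=(g>0)*255
c=max(cv2.findContours(m,cv2.RETR_EXTERNAL,cv2.CHAIN_APPROX_NONE)[0],key=cv2.contourArea)
r=cv2.minAreaRect(c);print(r)
for v in cv2.boxPoints(r): print(v,onz("top",v,.11).round(4))
# stand block top, cradle
print(onz("top",(159,214.5),.11),onz("side",(259.5,282.1),.11),tri((259.5,282.1),(159,214.5)))
print("orange",onz("top",(195,215.5),.095),"yellow",onz("top",(124,210),.095))
print(R.from_quat(read_state()["eef_rot"]).as_matrix().round(3))
```

```text
lips tri:
(array([ 0.6164146 , -0.06205288,  0.09807467]), np.float64(0.004416313223193911))
(array([ 0.6082073 , -0.11946802,  0.09935132]), np.float64(0.005051496659840185))
(array([ 0.59227396, -0.11706671,  0.09945175]), np.float64(0.005028365140912101))
(array([ 0.6007582 , -0.17712818,  0.09886816]), np.float64(0.00501996936956459))
(array([ 0.58482059, -0.17464966,  0.09908748]), np.float64(0.004984679948585835))
G-R
207  -74  -73  -73  -74  -73  -73  -72  -72  -72  -73  -72  -66  -52  -49  -52  -54  -55  -59  -60  -65  -66  -67  -70  -70  -69  -71  -71  -72  -72  -71  -68  -66  -66
208  -72  -73  -73  -72  -71  -71  -72  -71  -73  -72  -71  -58  -49  -46  -49  -47  -45  -44  -46  -52  -57  -60  -61  -65  -64  -66  -68  -66  -66  -66  -62  -59  -60
209  -75  -75  -75  -75  -74  -73  -73  -73  -74  -74  -71  -56  -47  -47  -48  -45  -42  -42  -44  -48  -51  -48  -49  -53  -56  -59  -60  -59  -58  -58  -58  -58  -58
210  -78  -77  -76  -73  -70  -70  -70  -71  -71  -66  -57  -49  -45  -47  -47  -44  -42  -42  -44  -48  -50  -48  -48  -51  -53  -52  -51  -51  -56  -52  -53  -55  
[... 2660 characters left out ...]
50  -50  -38  -35  -34  -38  -40  -41  -41  -52
227  -76  -75  -76  -76  -75  -76  -74  -63  -51  -44  -42  -43  -49  -52  -53  -53  -53  -52  -49  -51  -51  -50  -50  -51  -47  -37  -35  -34  -38  -39  -41  -41  -51
((160.0, 215.5), (7.0, 12.0), 90.0)
[154. 212.] [0.5207 0.3216 0.11  ]
[166. 212.] [0.5198 0.2882 0.11  ]
[166. 219.] [0.5    0.2881 0.11  ]
[154. 219.] [0.5009 0.3214 0.11  ]
[0.51323095 0.30764945 0.11      ] [0.50999672 0.31005065 0.11      ] (array([0.51185951, 0.30790739, 0.10855581]), np.float64(0.0032102282858205776))
orange [0.51015624 0.20944285 0.095     ] yellow [0.53164485 0.40945611 0.095     ]
[[-0.    -0.949  0.314]
 [-0.001  0.314  0.949]
 [-1.    -0.    -0.001]]
```

Run:
```python
from h import *
s=cv2.imread("pics/side0.png");t=cv2.imread("pics/top0.png")
f=lambda p,o:((p[0]+.5)/4-.5+o[0],(p[1]+.5)/4-.5+o[1])
P=[onz("side",f(p,(215,255)),.06) for p in [(107,210),(146,150),(260,177),(225,234)]]
for i in range(4):
    d=P[(i+1)%4]-P[i];print("side",P[i].round(4),np.hypot(*d[:2]).round(4),np.degrees(np.arctan2(d[1],d[0])))
print(np.mean(P,0))
Q=[onz("top",f(p,(110,190)),.06) for p in [(187,65),(268,82),(244,170),(170,150)]]
for i in range(4):
    d=Q[(i+1)%4]-Q[i];print("top",Q[i].round(4),np.hypot(*d[:2]).round(4),np.degrees(np.arctan2(d[1],d[0])))
print(np.mean(Q,0))
# handle vertical? top face corners in the side crop
H=[onz("side",f(p,(215,255)),.11) for p in [(156,122),(176,88),(208,98),(188,132)]]
for i in range(4):
    d=H[(i+1)%4]-H[i];print("hs",H[i].round(4),np.hypot(*d[:2]).round(4),np.degrees(np.arctan2(d[1],d[0])))
print(np.mean(H,0))
```

```text
side [0.5439 0.3247 0.06  ] 0.046 -106.08679297725789
side [0.5312 0.2805 0.06  ] 0.0597 164.57922122761832
side [0.4736 0.2964 0.06  ] 0.0426 71.7998178468695
side [0.4869 0.3369 0.06  ] 0.0583 -12.108948693196172
[0.5088932  0.30964599 0.06      ]
top [0.5478 0.3258 0.06  ] 0.0603 -103.6170434618328
top [0.5336 0.2672 0.06  ] 0.066 165.0349211315179
top [0.4699 0.2842 0.06  ] 0.0555 73.21757736604741
top [0.4859 0.3374 0.06  ] 0.063 -10.608323466602885
[0.50929649 0.30365136 0.06      ]
hs [0.5198 0.3195 0.11  ] 0.0263 -103.846471745535
hs [0.5135 0.294  0.11  ] 0.017 157.97101014983835
hs [0.4977 0.3004 0.11  ] 0.026 75.16573185906785
hs [0.5043 0.3255 0.11  ] 0.0166 -21.33061980848412
[0.50882023 0.30985757 0.11      ]
```

Emit:
arm_command(targets=[[0,0,-388,-171,1.522,0,0],[0,0,-388,-171,1.522,0,0],[0,0,-388,-171,1.522,0,0],[0,0,-388,-171,1.522,0,0],[0,0,-388,-171,1.522,0,0],[0,0,-388,-171,1.522,0,0],[0,0,-388,-171,1.522,0,0],[0,0,-388,-171,1.522,0,0],[0,0,-388,-171,1.522,0,0],[0,0,-388,-171,1.522,0,0]])

```text
time: 1.1
ee_pos: [0.5141, 0.3044, 0.2222]
eef_rot: [0.092, 0.701, -0.093, 0.701]
ft_force: [-0.5, 0.8, 0.1]
width: 0.0869
```

```bash
cat >> h.py <<'E'
def need(P,yawz,d=None):
    """shift (mm, tool axes) and turn rotvec to have TCP at P, pointing down, tool z at yaw yawz deg"""
    s=read_state();Rt=R.from_quat(s["eef_rot"]);a=np.radians(yawz)
    z=np.array([np.cos(a),np.sin(a),0]);x=np.array([0,0,-1.]);M=np.stack([x,np.cross(z,x),z],1)
    print("t",round(s["time"],2),"pos",s["ee_pos"].round(4),"F",s["ft_force"].round(2),"w",round(s["width"],4))
    print("shift",(Rt.inv().apply(np.asarray(P)-s["ee_pos"])*1000).round(1),"turn",(Rt.inv()*R.from_matrix(M)).as_rotvec().round(4))
E
python3 -c "
from h import *
need([.511,.309,.2],-15.5)
print(read_state()['joint_positions'])"
```

```text
t 1.1 pos [0.5141 0.3044 0.2222] F [-0.46  0.85  0.13] w 0.0869
shift [22.2  3.6 -4.2] turn [0.0084 0.0013 0.0017]
[-0.90078637  0.27464614  0.35230374  1.55670817 -0.0944002   1.32774669
 -0.80001496]
```

Emit:
arm_command(targets=[[0,40,0,0,0,0,0],[0,80,0,0,0,0,0],[0,80,0,0,0,0,0],[0,80,0,0,0,0,0]])

```text
time: 1.5
ee_pos: [0.5109, 0.3089, 0.143]
eef_rot: [0.087, 0.702, -0.088, 0.701]
ft_force: [0.8, 0.9, 0.7]
width: 0.0868
```

Run:
```python
from h import *
need([.511,.309,.068],-15.5)
s=camera("side");t=camera("top")
for n,P in [("side",read_state()["ee_pos"]),("top",read_state()["ee_pos"])]: print(n,proj(n,P))
a=cv2.resize(s[180:330,190:330],None,fx=4,fy=4,interpolation=cv2.INTER_CUBIC)[:600,:400+160]
c=np.zeros((600,800,3),np.uint8);c[:600,:560]=a
b=cv2.resize(t[190:240,130:190],None,fx=4,fy=4,interpolation=cv2.INTER_CUBIC);c[:200,560:]=b
cv2.imwrite("pics/g1.png",c[:,:,::-1])
```

```text
t 1.5 pos [0.5109 0.3089 0.143 ] F [0.79 0.92 0.73] w 0.0868
shift [75.   0.2  0.1] turn [ 0.0216 -0.0006  0.0009]
side [257.91207028 266.75297499]
top [155.60778846 212.73449685]
```

View pics/g1.png

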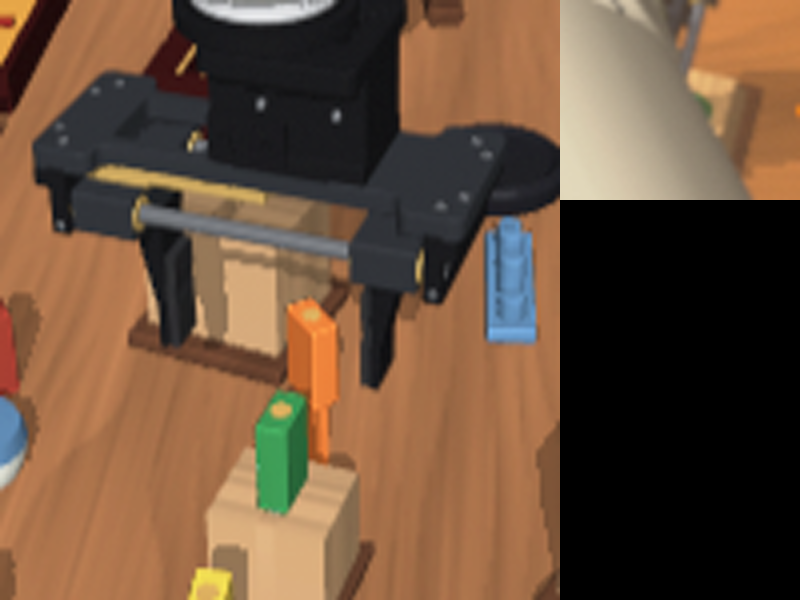

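Emit:
arm_command(targets=[[0,30,0,0,0.02,0,0],[0,55,0,0,0.02,0,0],[0,72,0,0,0.02,0,0],[0,72,0,0,0.02,0,0],[0,72,0,0,0.02,0,0]])

```text
time: 2.1
ee_pos: [0.512, 0.3097, 0.0725]
eef_rot: [0.095, 0.7, -0.094, 0.701]
ft_force: [0.9, -0.1, 0.2]
width: 0.0869
```

Run:
```python
from h import *
need([.511,.309,.068],-15.5)
s=camera("side")
c=cv2.resize(s[205:345,190:330],None,fx=4,fy=4,interpolation=cv2.INTER_CUBIC)
cv2.imwrite("pics/g2.png",c[:,:,::-1])
```

```text
t 2.1 pos [0.512  0.3097 0.0725] F [ 0.88 -0.06  0.25] w 0.0869
shift [ 4.5 -0.9 -0.8] turn [ 0.0016  0.0014 -0.0019]
```

View pics/g2.png

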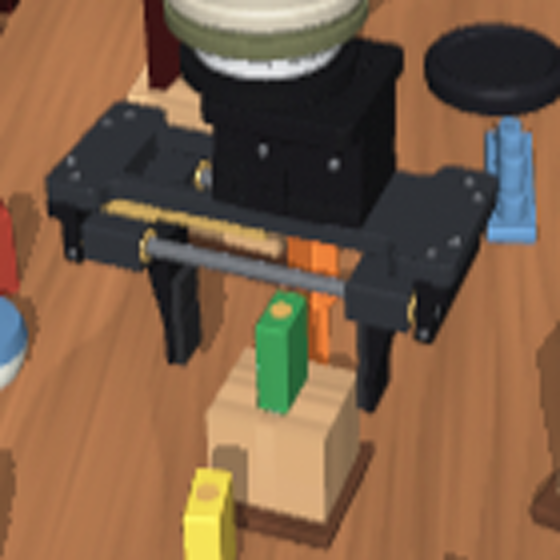

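Emit:
arm_command(targets=[[120,0,0,0,0,0,0],[150,0,0,0,0,0,0],[180,0,0,0,0,0,0],[200,0,0,0,0,0,0],[230,0,0,0,0,0,0],[230,0,0,0,0,0,0],[255,0,0,0,0,0,0],[255,0,0,0,0,0,0]], newtons=25)

```text
time: 2.95
ee_pos: [0.5111, 0.309, 0.0705]
eef_rot: [0.095, 0.701, -0.095, 0.701]
ft_force: [0.2, 0.3, 0.3]
width: 0.0308
```

Run:
```python
from h import *
need([.511,.309,.068],-15.5)
s=camera("side")
c=cv2.resize(s[205:345,190:330],None,fx=4,fy=4,interpolation=cv2.INTER_CUBIC)
cv2.imwrite("pics/g3.png",c[:,:,::-1])
```

```text
t 2.95 pos [0.5111 0.309  0.0705] F [0.19 0.28 0.3 ] w 0.0308
shift [ 2.5 -0.  -0.1] turn [ 0.0015 -0.     -0.    ]
```

View pics/g3.png

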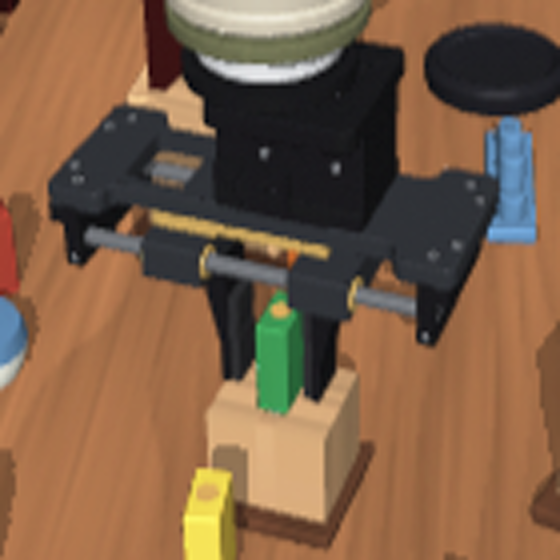

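Emit:
arm_command(targets=[[255,0,0,0,0,0,0],[255,0,0,0,0,0,0],[255,0,0,0,0,0,0],[255,0,0,0,0,0,0]], newtons=35)

```text
time: 3.4
ee_pos: [0.511, 0.309, 0.0705]
eef_rot: [0.095, 0.701, -0.095, 0.701]
ft_force: [-0.3, 1.0, 0.2]
width: 0.0157
```

Emit:
arm_command(targets=[[255,-15,0,0,0,0,0],[255,-40,0,0,0,0,0],[255,-80,0,0,0,0,0],[255,-125,0,0,0,0,0],[255,-125,0,0,0,0,0]])

```text
time: 3.9
ee_pos: [0.5139, 0.3104, 0.2034]
eef_rot: [0.098, 0.698, -0.092, 0.703]
ft_force: [0.6, 1.5, 0.1]
width: 0.0158
```

Run:
```python
from h import *
# gaps average of the two views, cases yaw
need([.601,-.117,.195],-7.4)
```

```text
t 3.9 pos [0.5139 0.3104 0.2034] F [0.57 1.46 0.12] w 0.0158
shift [   6.2 -388.9  197.7] turn [-0.1404  0.007  -0.0084]
```

Emit:
arm_command(targets=[[255,0,-329,192,-0.141,0,0],[255,0,-329,192,-0.141,0,0],[255,0,-329,192,-0.141,0,0],[255,0,-329,192,-0.141,0,0],[255,0,-329,192,-0.141,0,0],[255,0,-329,192,-0.141,0,0],[255,0,-329,192,-0.141,0,0],[255,0,-329,192,-0.141,0,0],[255,0,-329,192,-0.141,0,0],[255,0,-329,192,-0.141,0,0]])

```text
time: 4.9
ee_pos: [0.6087, -0.0596, 0.1959]
eef_rot: [0.046, 0.706, -0.046, 0.706]
ft_force: [-0.6, 0.7, -0.6]
width: 0.0156
```

Emit:
arm_command(targets=[[255,10,0,0,0,0,0],[255,17,0,0,0,0,0],[255,17,0,0,0,0,0],[255,17,0,0,0,0,0]])

```text
time: 5.3
ee_pos: [0.6085, -0.0584, 0.1782]
eef_rot: [0.045, 0.706, -0.045, 0.705]
ft_force: [0.0, 0.1, 0.0]
width: 0.016
```

Run:
```python
from h import *
need([.608,-.059,.178],-7.4)
s=camera("side");t=camera("top")
cv2.imwrite("pics/s4.png",s[:,:,::-1]);cv2.imwrite("pics/t4.png",t[:,:,::-1])
a=cv2.resize(s[110:230,180:310],None,fx=6,fy=5,interpolation=cv2.INTER_CUBIC)
cv2.imwrite("pics/c4.png",a[:,:,::-1])
cv2.imwrite("pics/c4t.png",cv2.resize(t[140:220,240:380],None,fx=5,fy=5,interpolation=cv2.INTER_CUBIC)[:,:,::-1])
```

```text
t 5.3 pos [ 0.6085 -0.0584  0.1782] F [0.01 0.11 0.02] w 0.016
shift [ 0.2 -0.7 -0.4] turn [ 0.0022 -0.0007 -0.0001]
```

View pics/c4.png

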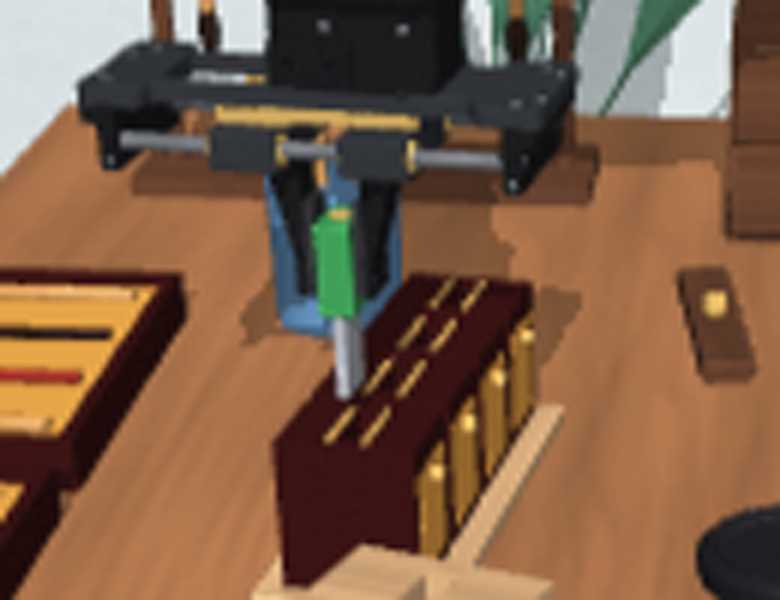

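View pics/c4t.png

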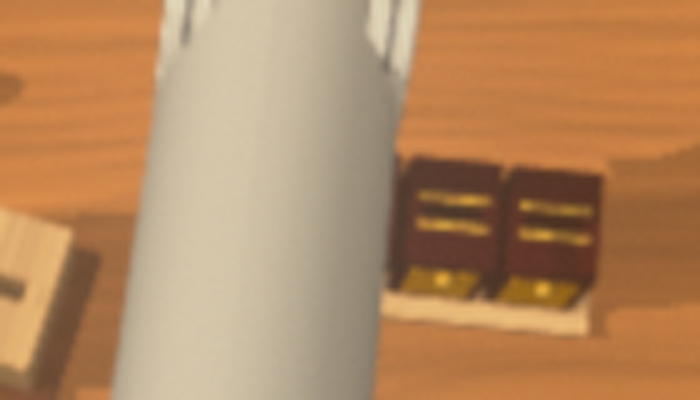

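Run:
```python
from h import *
f=lambda p:((p[0]+.5)/6-.5+180,(p[1]+.5)/5-.5+110)
P=read_state()["ee_pos"]
for z in [.2225,.1675,.1225,.1]:
    u=proj("side",[P[0],P[1],z]);print(z,((u[0]-180+.5)*6-.5).round(1),((u[1]-110+.5)*5-.5).round(1))
s=cv2.imread("pics/s4.png")
for y in range(168,192): print(y," ".join("%3d,%3d"%(s[y,x,1],s[y,x,2]) for x in range(232,246)))
```

```text
0.2225 336.2 203.5
0.1675 342.9 305.1
0.1225 348.1 384.6
0.1 350.6 423.2
168  63, 52 162, 64 159, 63 159, 63 160, 62 160, 63 154, 62  63, 47  50, 50  28, 27  23, 23  64, 46  86, 59  61, 51
169  90, 63 159, 63 158, 62 159, 63 160, 63 160, 63 155, 61  76, 42  62, 46  38, 29  50, 37  84, 58  74, 56  29, 44
170 131, 89 156, 62 158, 62 159, 63 160, 63 160, 64 158, 63  86, 36  87, 39  81, 56  84, 58  89, 62  46, 48  11, 40
171 145, 99 182, 77 158, 62 159, 63 160, 63 160, 63 161, 64  87, 35  95, 53  95, 66  93, 64  77, 58  21, 43  13, 41
172 145,100 167, 74 165, 66 169, 66 160, 63 160, 63 162, 64  87, 54  95, 68  94, 65  79, 60  41, 46  14, 41  15, 42
173 145, 99 148, 91 123, 61 137, 82 157,124 119, 65 122, 65  90, 81  96, 73  94, 65  49, 50  14, 42  14, 41  12, 41
174 145,100 146,101  97, 67 135,117 178,173 131,125  95, 85  93, 90  95, 72  69, 57  22, 44  13, 41  13, 41  14, 42
175 116, 80 117, 80 101, 71 144,128 186,184 146,144 104,102  92, 90  81, 67  32, 46  13, 41  15, 42  15, 42  12, 41
176 101, 70 100, 69 103, 72 144,128 186,184 146,144 108,106  99, 98  51, 60  15, 42  15, 42  14, 42
[... 1056 characters left out ...]
, 41
186 113,169  62,107  19, 57  31, 63 145,152 184,181 105,104 104,102  49, 63  63, 92 123,164  33, 61  12, 35  14, 41
187  84,135  28, 67  19, 58  32, 63 144,152 183,182 105,103  66, 75  40, 67 106,138  70,100  12, 35  13, 35  14, 42
188  40, 81  19, 58  18, 57  31, 62 144,152 183,181 102,105  24, 49  43, 72  70, 95  17, 53  16, 50  17, 51  23, 57
189  20, 58  19, 58  21, 60  24, 61  86,101 118,128  60, 70  13, 41  26, 52  14, 44  19, 58  20, 58  18, 57  21, 59
190  18, 57  18, 57  20, 59  18, 58  18, 58  36, 69  12, 41  14, 41  13, 41  16, 50  19, 59  21, 58  20, 58  19, 58
191  19, 57  19, 57  18, 57  19, 57  18, 57  23, 59  83,114  51, 78  17, 53  18, 56  19, 58  24, 61  82,121  19, 58
```

Run:
```python
import cv2
s=cv2.imread("pics/s4.png")
cv2.imwrite("pics/c4z.png",cv2.resize(s[145:205,215:265],None,fx=12,fy=10,interpolation=cv2.INTER_NEAREST))
```

```text
(no output)
```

View pics/c4z.png

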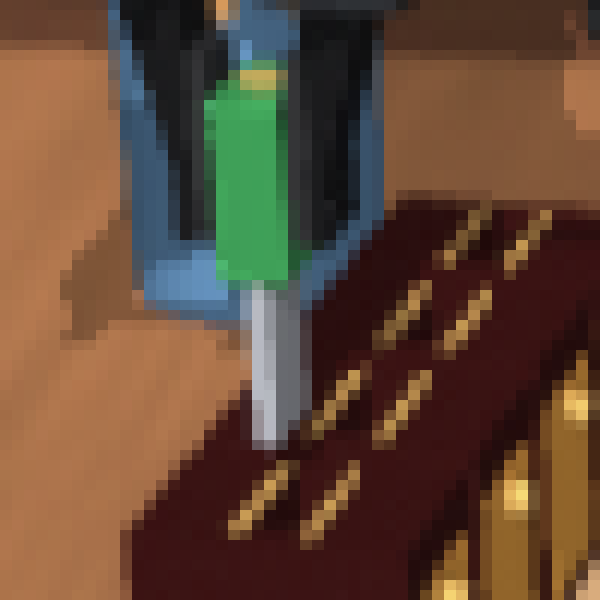

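Run:
```python
from h import *
c=(237.9,187.7)
for z in (.1195,.1225): print(onz("side",c,z))
print(read_state()["ee_pos"])
s=cv2.imread("pics/s4.png")
# current lips gap4
h=s[...,1].astype(int)
m=np.zeros(h.shape,np.uint8);m[180:202,232:247]=(h[180:202,232:247]>50)*255
m[:190,:241]=0
k,l,st,ce=cv2.connectedComponentsWithStats(m)
for i in range(1,k):
    ys,xs=np.nonzero(l==i);w=h[ys,xs]-20.
    u=(xs*w).sum()/w.sum(),(ys*w).sum()/w.sum();print(st[i],u,onz("side",u,.1))
```

```text
[ 0.60802498 -0.05813005  0.1195    ]
[ 0.60693249 -0.05213778  0.1225    ]
[ 0.60879996 -0.05886165  0.17874011]
[241 182   5   7  13] (np.float64(242.7394296951819), np.float64(184.52802359882006)) [ 0.60496594 -0.11740909  0.1       ]
[246 187   1   3   3] (np.float64(246.0), np.float64(188.04166666666666)) [ 0.59302984 -0.09660369  0.1       ]
[234 191   6   8  19] (np.float64(236.11397557666214), np.float64(194.58480325644504)) [ 0.61344513 -0.05656015  0.1       ]
[240 191   5   9  17] (np.float64(242.07698001480384), np.float64(194.9881569207994)) [ 0.59753891 -0.05540548  0.1       ]
```

Emit:
arm_command(targets=[[255,6,0,-1,0,0,0],[255,12,0,-1,0,0,0],[255,16,0,-1,0,0,0],[255,18,0,-1,0,0,0],[255,18,0,-1,0,0,0]])

```text
time: 5.9
ee_pos: [0.6075, -0.059, 0.1601]
eef_rot: [0.045, 0.706, -0.045, 0.705]
ft_force: [0.1, 0.9, -0.1]
width: 0.0155
```

Emit:
arm_command(targets=[[255,2,0,0,0,0,0],[255,4,0,0,0,0,0],[255,5,0,0,0,0,0],[255,5,0,0,0,0,0]])

```text
time: 6.3
ee_pos: [0.6076, -0.059, 0.1553]
eef_rot: [0.045, 0.706, -0.045, 0.706]
ft_force: [0.3, 0.1, -0.7]
width: 0.0157
```

Run:
```python
from h import *
need([.608,-.059,.16],-7.4)
s=camera("side");cv2.imwrite("pics/s5.png",s[:,:,::-1])
cv2.imwrite("pics/c5.png",cv2.resize(s[145:205,215:265],None,fx=12,fy=10,interpolation=cv2.INTER_NEAREST)[:,:,::-1])
```

```text
t 6.3 pos [ 0.6076 -0.059   0.1553] F [ 0.34  0.12 -0.66] w 0.0157
shift [-4.7  0.   0.4] turn [ 0.0012 -0.0003 -0.    ]
```

View pics/c5.png

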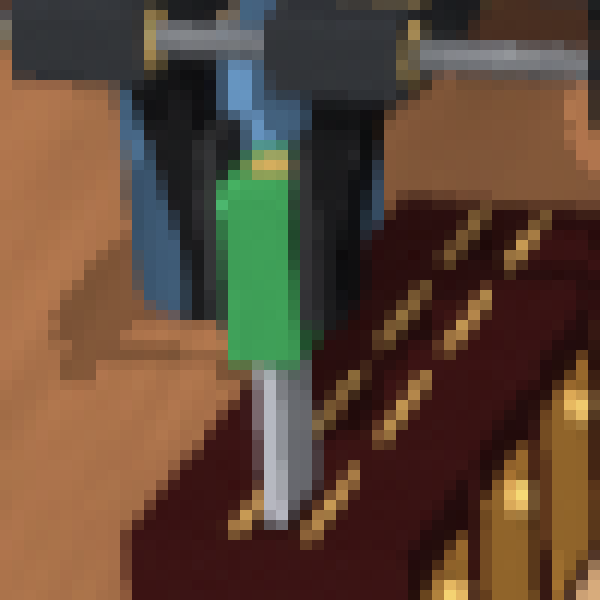

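Emit:
arm_command(targets=[[255,1,0,0,0,0,0],[255,2,0,0,0,0,0],[255,3,0,0,0,0,0]])

```text
time: 6.65
ee_pos: [0.6077, -0.059, 0.1525]
eef_rot: [0.045, 0.706, -0.045, 0.706]
ft_force: [-0.3, 0.2, -0.7]
width: 0.0161
```

Emit:
arm_command(targets=[[255,1,0,0,0,0,0],[255,2,0,0,0,0,0],[255,3,0,0,0,0,0]])

```text
time: 6.95
ee_pos: [0.6077, -0.059, 0.1494]
eef_rot: [0.045, 0.706, -0.045, 0.706]
ft_force: [-0.3, 1.2, -0.1]
width: 0.016
```

Run:
```python
from h import *
need([.608,-.059,.16],-7.4)
s=camera("side");cv2.imwrite("pics/s6.png",s[:,:,::-1])
cv2.imwrite("pics/c6.png",cv2.resize(s[145:205,215:265],None,fx=12,fy=10,interpolation=cv2.INTER_NEAREST)[:,:,::-1])
```

```text
t 6.95 pos [ 0.6077 -0.059   0.1494] F [-0.33  1.16 -0.06] w 0.016
shift [-10.6   0.1   0.3] turn [ 0.0011 -0.     -0.0001]
```

View pics/c6.png

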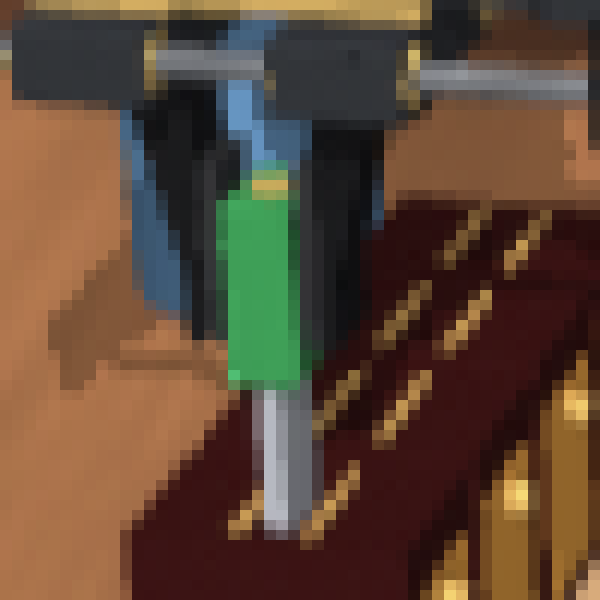

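Emit:
arm_command(targets=[[255,0,0,1,0,0,0],[255,0,0,1.5,0,0,0],[255,0,0,1.5,0,0,0]])

```text
time: 7.3
ee_pos: [0.6093, -0.0592, 0.1495]
eef_rot: [0.045, 0.706, -0.045, 0.706]
ft_force: [0.4, 0.6, -1.8]
width: 0.0158
```

Emit:
arm_command(targets=[[255,0,0,1,0,0,0],[255,0,0,1.5,0,0,0],[255,0,0,1.5,0,0,0]])

```text
time: 7.6
ee_pos: [0.6097, -0.0593, 0.1493]
eef_rot: [0.045, 0.707, -0.045, 0.705]
ft_force: [-5.4, 1.0, 2.6]
width: 0.016
```

Emit:
arm_command(targets=[[255,0,0,-2,0,0,0],[255,2,0,-2,0,0,0],[255,4,0,-2,0,0,0],[255,4,0,-2,0,0,0]])

```text
time: 8.0
ee_pos: [0.6087, -0.0591, 0.1452]
eef_rot: [0.045, 0.706, -0.045, 0.706]
ft_force: [0.1, -0.2, -0.2]
width: 0.0155
```

Emit:
arm_command(targets=[[255,1,0,0,0,0,0],[255,2,0,0,0,0,0],[255,3,0,0,0,0,0]])

```text
time: 8.3
ee_pos: [0.6087, -0.0591, 0.1424]
eef_rot: [0.045, 0.706, -0.045, 0.706]
ft_force: [0.4, -0.7, -0.4]
width: 0.0155
```

Emit:
arm_command(targets=[[255,1,0,0,0,0,0],[255,2,0,0,0,0,0],[255,3,0,0,0,0,0]])

```text
time: 8.6
ee_pos: [0.6087, -0.0591, 0.1395]
eef_rot: [0.045, 0.706, -0.045, 0.706]
ft_force: [0.8, -0.9, 1.2]
width: 0.016
```

Emit:
arm_command(targets=[[255,1,0,0,0,0,0],[255,2,0,0,0,0,0],[255,3,0,0,0,0,0]])

```text
time: 8.9
ee_pos: [0.6087, -0.0591, 0.1364]
eef_rot: [0.045, 0.706, -0.045, 0.706]
ft_force: [0.1, 0.2, -1.5]
width: 0.016
```

Emit:
arm_command(targets=[[255,1,0,0,0,0,0],[255,2,0,0,0,0,0],[255,2,0,0,0,0,0]])

```text
time: 9.2
ee_pos: [0.6086, -0.0591, 0.1344]
eef_rot: [0.045, 0.706, -0.045, 0.706]
ft_force: [-0.4, -0.1, -0.2]
width: 0.0157
```

Emit:
arm_command(targets=[[255,1,0,0,0,0,0],[255,2,0,0,0,0,0],[255,2,0,0,0,0,0]])

```text
time: 9.5
ee_pos: [0.6088, -0.0592, 0.1325]
eef_rot: [0.045, 0.706, -0.045, 0.706]
ft_force: [0.6, -0.7, -0.2]
width: 0.0157
```

Emit:
arm_command(targets=[[255,1,0,0,0,0,0],[255,2,0,0,0,0,0],[255,2,0,0,0,0,0]])

```text
time: 9.8
ee_pos: [0.6092, -0.0592, 0.1307]
eef_rot: [0.045, 0.705, -0.045, 0.706]
ft_force: [3.1, -0.1, 0.3]
width: 0.0156
```

Emit:
arm_command(targets=[[255,1,0,0,0,0,0],[255,2,0,0,0,0,0],[255,2,0,0,0,0,0]])

```text
time: 10.1
ee_pos: [0.6093, -0.0592, 0.1296]
eef_rot: [0.045, 0.705, -0.045, 0.706]
ft_force: [-0.2, -0.9, 8.7]
width: 0.0159
```

Emit:
arm_command(targets=[[255,1,0,0,0,0,0],[255,2,0,0,0,0,0],[255,2,0,0,0,0,0]])

```text
time: 10.4
ee_pos: [0.6094, -0.0593, 0.1291]
eef_rot: [0.046, 0.705, -0.045, 0.706]
ft_force: [-6.2, 1.0, 20.3]
width: 0.0156
```

Emit:
arm_command(targets=[[255,1,0,0,0,0,0],[255,2,0,0,0,0,0],[255,2,0,0,0,0,0]])

```text
time: 10.7
ee_pos: [0.6094, -0.0593, 0.1282]
eef_rot: [0.046, 0.705, -0.045, 0.706]
ft_force: [-9.7, 1.7, 30.4]
width: 0.0155
```

Emit:
arm_command(targets=[[255,-6,0,-0.5,0,0,0],[255,-14,0,-0.5,0,0,0],[255,-22,0,-0.5,0,0,0],[255,-34,0,-0.5,0,0,0],[255,-52,0,-0.5,0,0,0],[255,-60,0,-0.5,0,0,0],[255,-60,0,-0.5,0,0,0],[255,-60,0,-0.5,0,0,0]])

```text
time: 11.5
ee_pos: [0.608, -0.059, 0.1841]
eef_rot: [0.045, 0.706, -0.045, 0.705]
ft_force: [0.2, 0.1, -1.0]
width: 0.0153
```

Run:
```python
from h import *
need([.6087,-.059,.178],-7.4)
s=camera("side");cv2.imwrite("pics/s7.png",s[:,:,::-1])
cv2.imwrite("pics/c7.png",cv2.resize(s[135:205,205:275],None,fx=10,fy=8,interpolation=cv2.INTER_NEAREST)[:,:,::-1])
```

```text
t 11.5 pos [ 0.608  -0.059   0.1841] F [ 0.22  0.06 -0.98] w 0.0153
shift [6.1 0.1 0.7] turn [ 0.0013 -0.0005 -0.0001]
```

View pics/c7.png

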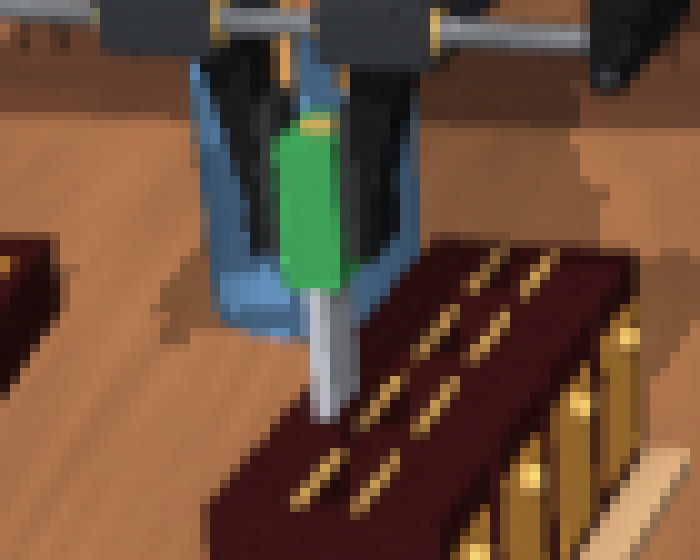

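Emit:
arm_command(targets=[[255,0,-30,0,0,0,0],[255,0,-58,0.2,0,0,0],[255,0,-58,0.2,0,0,0],[255,0,-58,0.2,0,0,0],[255,12,-58,0.2,0,0,0],[255,22,-58,0.2,0,0,0],[255,26,-58,0.2,0,0,0],[255,28,-58,0.2,0,0,0],[255,30,-58,0.2,0,0,0]])

```text
time: 12.45
ee_pos: [0.6011, -0.1165, 0.1543]
eef_rot: [0.045, 0.706, -0.045, 0.706]
ft_force: [-0.2, -0.4, 0.1]
width: 0.0156
```

Run:
```python
from h import *
need([.6012,-.1165,.1495],-7.4)
s=camera("side");cv2.imwrite("pics/s8.png",s[:,:,::-1])
cv2.imwrite("pics/c8.png",cv2.resize(s[135:205,205:275],None,fx=10,fy=8,interpolation=cv2.INTER_NEAREST)[:,:,::-1])
```

```text
t 12.45 pos [ 0.6011 -0.1165  0.1543] F [-0.17 -0.37  0.1 ] w 0.0156
shift [ 4.8 -0.   0.1] turn [ 0.0015 -0.0001  0.    ]
```

View pics/c8.png

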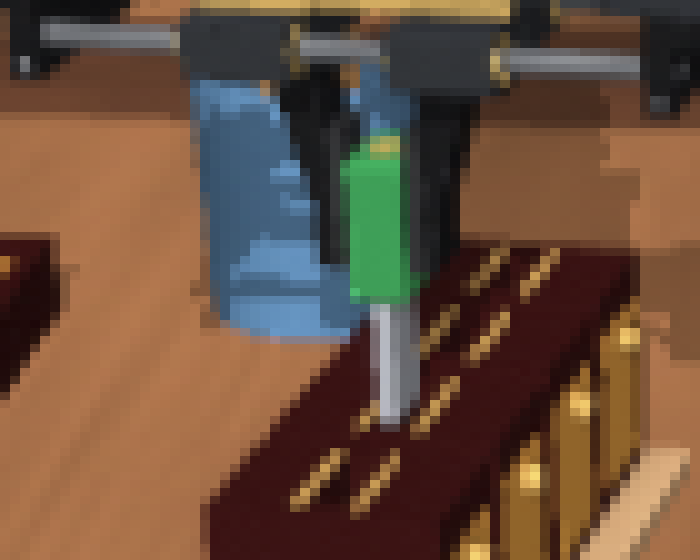

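Emit:
arm_command(targets=[[255,2,0,0.3,0,0,0],[255,4,0,0.3,0,0,0],[255,6,0,0.3,0,0,0],[255,8,0,0.3,0,0,0]])

```text
time: 12.9
ee_pos: [0.6013, -0.1167, 0.1464]
eef_rot: [0.045, 0.706, -0.045, 0.706]
ft_force: [1.0, 0.2, -1.3]
width: 0.0157
```

Emit:
arm_command(targets=[[255,2,0,0.3,0,0,0],[255,4,0,0.3,0,0,0],[255,6,0,0.3,0,0,0],[255,8,0,0.3,0,0,0]])

```text
time: 13.3
ee_pos: [0.6016, -0.1167, 0.1383]
eef_rot: [0.045, 0.706, -0.045, 0.706]
ft_force: [-0.0, -0.1, -0.4]
width: 0.0161
```

Emit:
arm_command(targets=[[255,1,0,0,0,0,0],[255,2,0,0,0,0,0],[255,3,0,0,0,0,0],[255,4,0,0,0,0,0],[255,5,0,0,0,0,0],[255,5,0,0,0,0,0]])

```text
time: 13.9
ee_pos: [0.6015, -0.1167, 0.1334]
eef_rot: [0.045, 0.706, -0.045, 0.706]
ft_force: [0.1, 0.5, -0.2]
width: 0.0154
```

Emit:
arm_command(targets=[[255,1,0,0,0,0,0],[255,2,0,0,0,0,0],[255,2,0,0,0,0,0]])

```text
time: 14.2
ee_pos: [0.6016, -0.1167, 0.1314]
eef_rot: [0.045, 0.706, -0.045, 0.706]
ft_force: [0.6, 0.8, -0.9]
width: 0.016
```

Emit:
arm_command(targets=[[255,1,0,0,0,0,0],[255,2,0,0,0,0,0],[255,2,0,0,0,0,0]])

```text
time: 14.5
ee_pos: [0.6018, -0.1167, 0.1299]
eef_rot: [0.045, 0.705, -0.045, 0.706]
ft_force: [-1.0, -0.1, 3.1]
width: 0.0159
```

Emit:
arm_command(targets=[[255,1,0,0,0,0,0],[255,1,0,0,0,0,0],[255,1,0,0,0,0,0]])

```text
time: 14.8
ee_pos: [0.6018, -0.1168, 0.1294]
eef_rot: [0.045, 0.705, -0.045, 0.706]
ft_force: [-2.5, 0.3, 8.8]
width: 0.0158
```

Emit:
arm_command(targets=[[255,0.5,0,0,0,0,0],[255,0.5,0,0,0,0,0],[255,0.5,0,0,0,0,0]])

```text
time: 15.1
ee_pos: [0.6018, -0.1168, 0.1292]
eef_rot: [0.045, 0.705, -0.045, 0.706]
ft_force: [-3.2, 0.5, 10.8]
width: 0.0156
```

Emit:
arm_command(targets=[[255,0.5,0,0,0,0,0],[255,0.5,0,0,0,0,0],[255,0.5,0,0,0,0,0]])

```text
time: 15.4
ee_pos: [0.6018, -0.1169, 0.1288]
eef_rot: [0.045, 0.705, -0.045, 0.706]
ft_force: [-4.1, 0.5, 11.1]
width: 0.0155
```

Emit:
arm_command(targets=[[255,0,0,-0.5,0,0,0],[255,0,0,-0.5,0,0,0],[255,0.5,0,-0.5,0,0,0]])

```text
time: 15.7
ee_pos: [0.6018, -0.1168, 0.1284]
eef_rot: [0.045, 0.705, -0.045, 0.706]
ft_force: [-2.4, 0.4, 11.0]
width: 0.0153
```

Emit:
arm_command(targets=[[255,0.5,0,-0.3,0,0,0],[255,0.5,0,-0.3,0,0,0],[255,0.5,0,-0.3,0,0,0]])

```text
time: 16.0
ee_pos: [0.6017, -0.1168, 0.1279]
eef_rot: [0.045, 0.705, -0.045, 0.707]
ft_force: [-0.5, -0.7, 9.2]
width: 0.0159
```

Emit:
arm_command(targets=[[255,0.5,0,0,0,0,0],[255,1,0,0,0,0,0],[255,1,0,0,0,0,0]])

```text
time: 16.3
ee_pos: [0.6017, -0.1168, 0.1269]
eef_rot: [0.045, 0.705, -0.045, 0.707]
ft_force: [-0.3, 0.3, 9.8]
width: 0.0156
```

Emit:
arm_command(targets=[[255,0.5,0,0,0,0,0],[255,1,0,0,0,0,0],[255,1,0,0,0,0,0]])

```text
time: 16.6
ee_pos: [0.6017, -0.1168, 0.1259]
eef_rot: [0.045, 0.705, -0.045, 0.707]
ft_force: [-1.3, -0.2, 9.9]
width: 0.0155
```

Emit:
arm_command(targets=[[255,0.5,0,0,0,0,0],[255,1,0,0,0,0,0],[255,1.5,0,0,0,0,0]])

```text
time: 16.9
ee_pos: [0.6017, -0.1168, 0.1241]
eef_rot: [0.045, 0.705, -0.045, 0.707]
ft_force: [0.4, -0.3, 6.4]
width: 0.0156
```

Emit:
arm_command(targets=[[255,1,0,0,0,0,0],[255,2,0,0,0,0,0],[255,3,0,0,0,0,0]])

```text
time: 17.2
ee_pos: [0.6017, -0.1168, 0.121]
eef_rot: [0.045, 0.705, -0.045, 0.706]
ft_force: [0.0, 0.1, 6.8]
width: 0.0158
```

Emit:
arm_command(targets=[[255,1,0,0,0,0,0],[255,2,0,0,0,0,0],[255,3,0,0,0,0,0],[255,4,0,0,0,0,0]])

```text
time: 17.6
ee_pos: [0.6017, -0.1168, 0.1169]
eef_rot: [0.045, 0.705, -0.045, 0.706]
ft_force: [0.5, -0.2, 5.3]
width: 0.0157
```

Emit:
arm_command(targets=[[255,1,0,0,0,0,0],[255,2,0,0,0,0,0],[255,3,0,0,0,0,0],[255,4,0,0,0,0,0]])

```text
time: 18.0
ee_pos: [0.6017, -0.1168, 0.1129]
eef_rot: [0.045, 0.705, -0.045, 0.706]
ft_force: [0.5, 0.6, 5.6]
width: 0.0157
```

Emit:
arm_command(targets=[[255,1,0,0,0,0,0],[255,1.5,0,0,0,0,0],[255,2,0,0,0,0,0],[255,2,0,0,0,0,0]])

```text
time: 18.4
ee_pos: [0.6017, -0.1168, 0.1108]
eef_rot: [0.045, 0.705, -0.045, 0.706]
ft_force: [1.3, 0.8, 4.3]
width: 0.0158
```

Emit:
arm_command(targets=[[255,0.5,0,0,0,0,0],[255,1,0,0,0,0,0],[255,1,0,0,0,0,0]])

```text
time: 18.7
ee_pos: [0.6017, -0.1168, 0.1105]
eef_rot: [0.045, 0.705, -0.045, 0.706]
ft_force: [-1.6, 0.3, 11.8]
width: 0.0155
```

Emit:
arm_command(targets=[[255,0.4,0,0,0,0,0],[255,0.4,0,0,0,0,0]])

```text
time: 18.9
ee_pos: [0.6017, -0.1168, 0.1104]
eef_rot: [0.045, 0.705, -0.045, 0.707]
ft_force: [-3.2, 1.5, 14.2]
width: 0.0161
```

Run:
```python
from h import *
need([.6012,-.1165,.1105],-7.4)
s=camera("side");cv2.imwrite("pics/s9.png",s[:,:,::-1])
cv2.imwrite("pics/c9.png",cv2.resize(s[135:205,205:275],None,fx=10,fy=8,interpolation=cv2.INTER_NEAREST)[:,:,::-1])
```

```text
t 18.9 pos [ 0.6017 -0.1168  0.1104] F [-3.18  1.51 14.25] w 0.0161
shift [-0.1  0.2 -0.6] turn [ 0.0011  0.0024 -0.0006]
```

View pics/c9.png

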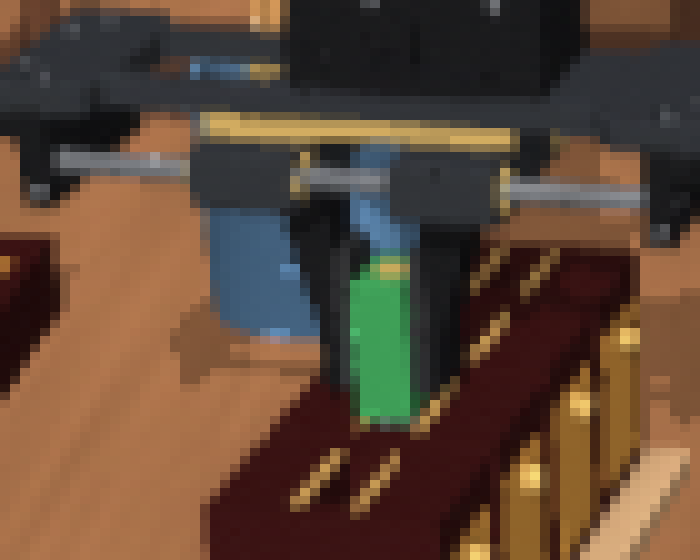

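Emit:
arm_command(targets=[[255,-0.6,0,0,0,0,0],[220,-0.6,0,0,0,0,0],[180,-0.6,0,0,0,0,0],[120,-0.6,0,0,0,0,0],[60,-0.6,0,0,0,0,0],[60,-0.6,0,0,0,0,0],[60,-0.6,0,0,0,0,0],[60,-0.6,0,0,0,0,0]])

```text
time: 19.75
ee_pos: [0.6007, -0.1166, 0.1091]
eef_rot: [0.045, 0.706, -0.045, 0.706]
ft_force: [-0.2, -0.5, -0.5]
width: 0.0556
```

Run:
```python
from h import *
need([.6012,-.1165,.1105],-7.4)
s=camera("side");cv2.imwrite("pics/s10.png",s[:,:,::-1])
cv2.imwrite("pics/c10.png",cv2.resize(s[135:205,205:275],None,fx=10,fy=8,interpolation=cv2.INTER_NEAREST)[:,:,::-1])
```

```text
t 19.75 pos [ 0.6007 -0.1166  0.1091] F [-0.25 -0.52 -0.55] w 0.0556
shift [-1.4  0.2  0.4] turn [ 0.0012 -0.0002 -0.0001]
```

View pics/c10.png

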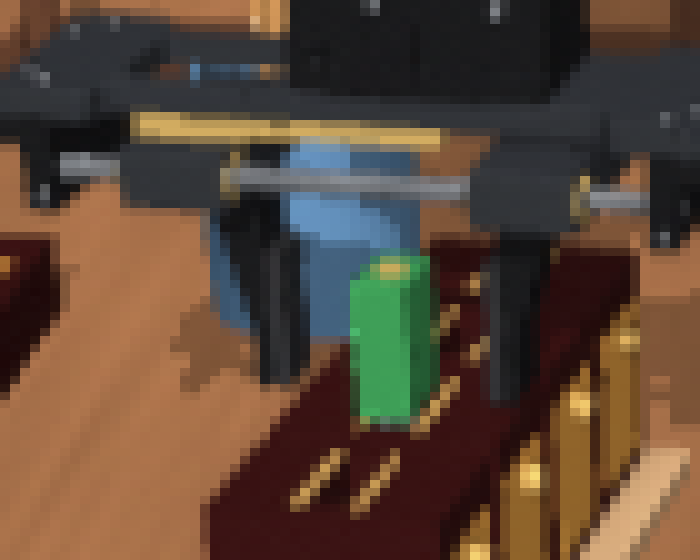

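Emit:
arm_command(targets=[[0,0,0,0,0,0,0],[0,-30,0,0,0,0,0],[0,-70,0,0,0,0,0],[0,-110,0,0,0,0,0],[0,-130,0,0,0,0,0],[0,-130,0,0,0,0,0]])

```text
time: 20.4
ee_pos: [0.6022, -0.1171, 0.2428]
eef_rot: [0.045, 0.704, -0.045, 0.708]
ft_force: [0.2, -0.4, 0.2]
width: 0.0866
```

Run:
```python
from h import *
need([.6012,-.1165,.1105],-7.4)
s=camera("side");cv2.imwrite("pics/s11.png",s[:,:,::-1])
cv2.imwrite("pics/c11.png",cv2.resize(s[160:200,225:265],None,fx=15,fy=14,interpolation=cv2.INTER_NEAREST)[:,:,::-1])
for y in range(182,192): print(y," ".join("%3d,%3d,%3d"%tuple(s[y,x]) for x in range(239,250)))
```

```text
t 20.4 pos [ 0.6022 -0.1171  0.2428] F [ 0.17 -0.36  0.24] w 0.0866
shift [132.3   0.4  -1.8] turn [ 0.001   0.0055 -0.0006]
182  57, 22, 20  50, 77, 46  62,158, 87  63,158, 87  63,160, 88  63,160, 88  63,159, 88  37, 93, 52  35, 90, 50  37, 69, 40  92, 53, 34
183  57, 22, 20  49, 73, 43  62,158, 87  63,159, 88  62,159, 88  63,159, 88  64,161, 89  35, 89, 50  35, 89, 50  46, 61, 36 161,119, 67
184  56, 21, 19  49, 72, 43  63,158, 88  62,158, 87  63,159, 87  62,160, 88  64,163, 90  34, 86, 48  37, 77, 44  87, 59, 37 180,135, 75
185  57, 21, 20  48, 69, 42  63,157, 87  62,158, 87  62,158, 87  63,160, 88  65,165, 91  35, 86, 48  52, 55, 33 192,149, 81 131, 91, 52
186  56, 20, 19  43, 58, 35  67,167, 93  67,171, 94  63,158, 87  63,160, 88  62,158, 87  49, 89, 57 118, 84, 48 181,138, 76  72, 35, 25
187  58, 19, 18  87, 59, 37 129,142, 78  66,114, 70  89,128,101  66,119, 81  68,126, 84 103, 95, 72 182,140, 76 103, 70, 39  58, 20, 19
188  58, 20, 19 101, 60, 39  99, 77, 43  59, 36, 33  73, 65, 63  60, 55, 47  65, 67, 51 136, 99, 65 149,111, 61  57, 18, 19  57, 18, 18
189  59, 19, 19  75, 37, 27  59, 20, 20  58, 18, 18  57, 18, 19  57, 18, 18  58, 20, 19  95, 59, 36  82, 48, 31  57, 19, 19  56, 18, 18
190  57, 18, 18  54, 17, 18  54, 18, 18  58, 18, 18  58, 20, 19  58, 18, 19  58, 18, 18  59, 20, 20  59, 19, 19  59, 20, 20  58, 19, 19
191 101, 66, 39  55, 18, 17  55, 18, 18  57, 17, 17  61, 24, 21 120, 81, 47  57, 19, 18  57, 19, 19  58, 19, 20  58, 18, 19  58, 19, 19
```

View pics/c11.png

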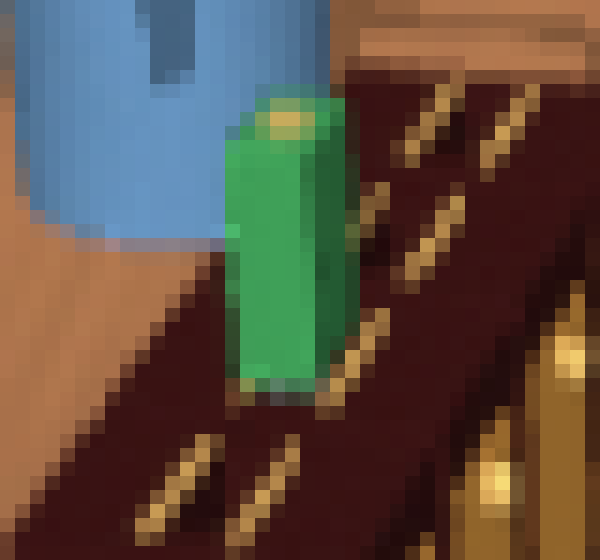

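Emit:
arm_command(targets=[[255,0,0,0,0,0,0],[255,20,0,0,0,0,0],[255,40,0,0,0,0,0],[255,60,0,0,0,0,0],[255,80,0,0,0,0,0],[255,80,0,0,0,0,0],[255,80,0,0,0,0,0],[255,80,0,0,0,0,0]])

```text
time: 21.25
ee_pos: [0.6012, -0.1168, 0.16]
eef_rot: [0.045, 0.705, -0.045, 0.706]
ft_force: [0.6, 0.3, 0.2]
width: 0.0311
```

Emit:
arm_command(targets=[[255,1,0,0,0,0,0],[255,3,0,0,0,0,0],[255,4,0,0,0,0,0],[255,4,0,0,0,0,0]])

```text
time: 21.65
ee_pos: [0.6007, -0.1166, 0.1551]
eef_rot: [0.045, 0.706, -0.045, 0.706]
ft_force: [-0.6, -0.1, 0.2]
width: 0.0027
```

Emit:
arm_command(targets=[[255,1,0,0,0,0,0],[255,2,0,0,0,0,0],[255,3,0,0,0,0,0],[255,3,0,0,0,0,0]])

```text
time: 22.05
ee_pos: [0.6007, -0.1166, 0.152]
eef_rot: [0.045, 0.706, -0.045, 0.706]
ft_force: [-0.0, 0.4, -0.8]
width: 0.0008
```

Emit:
arm_command(targets=[[255,1,0,0,0,0,0],[255,1,0,0,0,0,0]])

```text
time: 22.25
ee_pos: [0.6007, -0.1166, 0.1511]
eef_rot: [0.045, 0.706, -0.045, 0.706]
ft_force: [0.5, -0.2, 0.6]
width: 0.0003
```

Emit:
arm_command(targets=[[255,0.5,0,0,0,0,0],[255,1,0,0,0,0,0],[255,1,0,0,0,0,0]])

```text
time: 22.55
ee_pos: [0.6009, -0.1166, 0.1506]
eef_rot: [0.045, 0.706, -0.045, 0.706]
ft_force: [-1.4, 0.4, 3.0]
width: 0.0005
```

Emit:
arm_command(targets=[[255,0.6,0,0,0,0,0],[255,1,0,0,0,0,0],[255,1,0,0,0,0,0]])

```text
time: 22.85
ee_pos: [0.601, -0.1167, 0.1505]
eef_rot: [0.045, 0.705, -0.045, 0.706]
ft_force: [-4.9, 1.8, 12.1]
width: 0.0002
```

Emit:
arm_command(targets=[[255,-3,0,0,0,0,0],[255,-30,0,0,0,0,0],[255,-70,0,0,0,0,0],[255,-110,0,0,0,0,0],[255,-110,0,0,0,0,0],[255,-110,0,0,0,0,0]])

```text
time: 23.45
ee_pos: [0.6012, -0.1167, 0.2598]
eef_rot: [0.045, 0.705, -0.045, 0.706]
ft_force: [-0.6, 0.4, -1.5]
width: 0.0003
```

Run:
```python
from h import *
s=camera("side");cv2.imwrite("pics/s12.png",s[:,:,::-1])
print(read_state()["ee_pos"],read_state()["ft_force"])
```

```text
[ 0.60062245 -0.1164882   0.25856689] [-0.68985756 -0.02508148 -1.0775667 ]
```

View pics/s12.png

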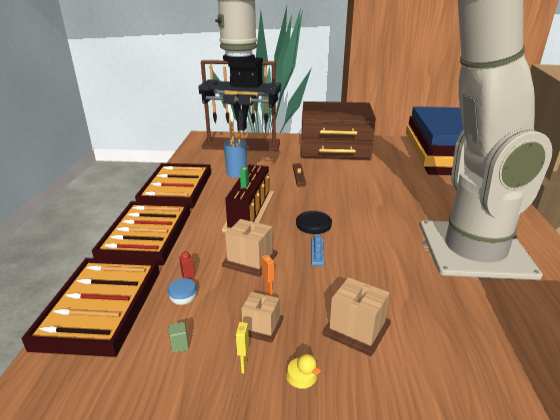

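The picture shows the green feeler standing at (244,178) in the second case from the near end. The small stand is empty at (262,315), everything else is in its starting place, and the gripper is clear.

```bash
python3 -c "
from bench import *
print(close_job())"
```

```text
the job is handed in; nothing more can be done
None
```

The green feeler is standing in gap 3, the case that grips just right. The blade is in up to the handle and let go, and I handed the job in at about 23.5 s.

**What I felt in the gaps:**
- **Gap 4:** This is the tight one. The force passed 20 N on the ramp, so I drew the blade out.
- **Gap 3:** This is the right one. It gave about 9 to 12 N on the ramp and a steady 4 to 7 N after it, until the shoulder stopped.
- **Gaps 1 and 2:** I did not probe these. With the tight and the right case both found, they must be the two slack ones.

**Last checks:**
- **Seating:** The shoulder stopped 40 mm above its height in the stand, as expected. A 12 N press on the handle's top with shut fingers did not move it.
- **Surroundings:** The last side picture shows everything else in place and the gripper clear. I took no fresh top view.

**What went less well:**
- **Gap 4 force:** I sent several small steps at once, so the force peaked at about 32 N before I backed out. That was further than a gentle probe should go, though below 40 N.
- **Camera disagreement:** The two cameras differed by about 5 mm on the gap positions, so I lined up from the side view and by touching the gap's wall.
- **Unexplained pixels:** A faint grey line showed under the handle in one close-up. The press test gave no sign of a gap there.

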